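# Size a cake dowel on the hole gauge

## Robot

A 6-joint arm with a two-finger parallel gripper is mounted at the origin on a cart in front of the work surface, level with it; the furniture and walls round the work are solid. World frame = base frame: x ahead of the robot, y to its left, z up, the work surface at z = 0. Lengths are in m, angles in rad, forces in N, time in s.
With the tool pointing down it reaches from about 0.425 to 0.95 m from the base axis. Payload 14.7 kg.
Tool frame: the origin (TCP) lies midway between the tips of the shut fingers; the grasp point (between the pads) lies manip.grip_point_offset behind it (manip.grip_point_offset is the distance from the TCP to the grasp point, in m); z points along the fingers, y is the line along which they close (so a half turn about z gives the same grasp; the last joint's range is limited). The gripper opens to 85 mm and grips with 20 to 120 N. Pads are 22 mm wide; open, the fingers measure 114 mm over their backs; the gripper's body (76 mm by 85 mm) begins 54 mm behind the grasp point. The pads swing forward as they close: fully open they stand 13 mm farther back than shut.
Start: joints at [1.084, 0.48, 1.596, -0, 1.065, -0.047], TCP at [0.277, 0.588, 0.196] pointing down, gripper open.
Joint ranges: [-2.75, 2.75], [-0.82, 2.05], [0.23, 2.67], [-1.56, 4.7], [0.09, 2.69], [-2.92, 2.92]. Speed limits (rad/s): [1.89, 1.89, 2.39, 3.01, 3.01, 3.01].

## Interface

Orientations are given as a unit quaternion [w, x, y, z].
In Python, from cell import monitor, camera, manip gives the robot as it stands.
- The arm moves only by the tool apply_moves, never from a script. Its argument "motion" is a list of rows, each a list of 3 entries, a list of its own where there are three numbers: the opening, from 0 (shut) to 1 (fully open), then the shift along the tool's x, y, z in cm, then the turn, a rotation vector about the tool's x, y, z in degrees. A call has 1 to 10 rows; each row shifts and turns the commanded pose from where the row before left it, along the tool's axes as they then stand; what a row does not reach is not made up. A row lasts 1/12 s, in which the tool goes at most 41.7 mm and 7.16 degrees, less where a joint would pass 70% of its speed; a pose out of reach is approached as far as the arm can. A call with a gripper value outside its range is refused whole. The fingers move at their own pace and stop on an object; "squeeze" is the grip in N (left out, the last holds). Time passes only in rows, so rows that do not move let the fingers close. It gives the time, the measured TCP pose, the force, the opening and the grip force at its end, in the units of the state.
- monitor.get_state(): the state, without advancing time (a new reading comes with each control period).
- camera(name): name is "scene" or "top" or "wrist"; returns a dict with "pixels" (384x512x3 uint8, blue, green, red), "vertical_fov" (degrees; the focal length in pixels is half the picture's height over the tangent of half this angle, whatever the lens; pixels are square), "cx", "cy" (the principal point, pixels), "T" (4x4, takes a point from camera to world coordinates); the wrist camera has in their place "tool_from_camera" (4x4, takes a point from camera to tool coordinates, whose origin is the TCP and whose axes are the flange's). Camera axes: x right, y down, z forward; pixel columns grow to the right and rows downward; lengths in m; the calibration is good to about 2 mm. A picture is of the moment at which its call begins: read the wrist's pose just before it. There is no depth.
- manip.close_job(): hands the job in; it is judged then, once.
The state is a dict: "t": time; "qpos": joint angles; "qd": joint speeds; "joint_efforts": joint torques, N m; "tool_pos": TCP position; "tcp_rot": TCP orientation; "contact_force": force on the tool from outside, world axes, zero at the start; "ft_torque": the same for the moment, N m; "opening": finger opening in m; "gripper_force": force on a finger pad.
Only numpy, scipy, OpenCV 4.12 (cv2) and the standard library are available. Lean on these libraries where they do the work, as an engineer would, in place of code of your own. Each camera call takes 0.05 s, during which the arm holds its last target. There are 200 camera calls.

## Task

Take the cake dowel from the pale single stand by its blue cap and size it on the metal hole gauge: starting with the widest hole and trying each next tighter one in turn, push it gently straight down until the cap meets the plate, or press it lightly against a hole that will not take it. Leave it standing released in the tightest hole that took it, cap down on the plate, and leave the other dowels and the things around alone.

Things in the scene. Friction and masses are not known exactly. Their poses are not given: they have to be found in the camera images.
- dowel_a: Dowel A. Cake dowel: round white plastic stem 56 mm long, chamfered 1 mm at the foot, under a round blue cap 26 mm wide and 32 mm high; 36 to 63 g. Stem unmarked, somewhere between 12 and 19 mm thick; the dowels are not all alike, and which one stands in the pale stand varies. Origin: centre of the stem's foot; z up the stem to the cap.
- dowel_b: Dowel B. Cake dowel: round white plastic stem 56 mm long, chamfered 1 mm at the foot, under a round blue cap 26 mm wide and 32 mm high; 36 to 63 g. Stem unmarked, somewhere between 12 and 19 mm thick; the dowels are not all alike, and which one stands in the pale stand varies. Origin: centre of the stem's foot; z up the stem to the cap.
- dowel_c: Dowel C. Cake dowel: round white plastic stem 56 mm long, chamfered 1 mm at the foot, under a round blue cap 26 mm wide and 32 mm high; 36 to 63 g. Stem unmarked, somewhere between 12 and 19 mm thick; the dowels are not all alike, and which one stands in the pale stand varies. Origin: centre of the stem's foot; z up the stem to the cap.
- gauge: Hole gauge fixed to the table: level aluminium plate 64 (x) x 170 (y) x 12 mm on rubber bushes over two end walls; top 80 mm above the table; open below. Pressed down, the plate gives 1 mm per 3 N and bottoms at 7 mm. Three holes along its y, 50 mm apart, chamfered 1 mm. A dowel has 1.2 mm or more to spare in a hole, or is over 2 mm too thick. Origin under its centre at table height.
- hole_wide (a point): Centre of the widest hole (20 mm diameter), at the level of the plate's top; z up. Takes every dowel.
- hole_middle (a point): Centre of the middle hole (16.5 mm diameter), at the level of the plate's top; z up.
- hole_narrow (a point): Centre of the narrowest hole (13 mm diameter), at the level of the plate's top; z up.
- stand_well (a point): Centre of the floor of the well in the pale wooden single stand (56 x 56 x 36 mm, fixed). The well is 23 mm wide and 30 mm deep, its floor 6 mm above the table; the dowel to be sized stands upright in it, its cap's underside 62 mm above the table.
- rack_mid (a point): Middle of the dark wooden two-place rack (56 x 120 x 36 mm, fixed) which holds the two other dowels, 64 mm apart along its y; at the level of the wells' floor, 6 mm above the table. Leave them.
- jam_jar: Jam jar, 70 mm wide, 99 mm high, loose bystander; origin at the centre of its underside.
- cinnamon: Spice jar with red cap, 45 mm wide, 106 mm high, loose bystander; origin at the centre of its underside.
- kitchen_timer: Red and white wind-up timer, 68 mm wide, 60 mm high, loose bystander; origin at the centre of its underside.
Things that resemble listed ones, but are neither listed nor needed, are in the scene too. What is shaped like the dowel_b but brown or green is not meant. Leave any red look-alike of the dowel_a alone.

How it is judged:
By the outcome, as a careful person would: the job done as asked, in the order asked, and still so for the second after the job is handed in, with the robot touching nothing.
It also fails if it takes over 64 s, if anything falls off the work surface, if the arm or the gripper's body presses on something with over 40 N, if the wrist force passes 120 N, or if a joint passes its speed limit or range.

## Working session

There is one attempt and no reset: what is moved stays moved. The work goes in short steps, Python scripts to look and compute and a tool call to move; the robot and the scene stay as the last step left them, time stands still between calls to the robot, and variables do not carry over. Pictures are saved under pics/ and viewed, at most 10 in all, crops included, and the job is handed in when it is done.

Besides the shell and the picture viewer there is one more tool, called as name([rows], argument=value, ...), one row to a line, values as JSON. apply_moves: Moves the arm, as the interface text tells. Its arguments: {"type":"object","properties":{"motion":{"type":"array","items":{"type":"array"}},"squeeze":{"type":"number"}},"required":["motion"]}

```bash
ls; mkdir -p pics
cat > h.py <<'E'
import numpy as np, cv2
from cell import monitor, camera, manip
def snap(name,fn):
    c=camera(name); np.savez('pics/'+fn+'.npz',**{k:np.array(v) for k,v in c.items()}); cv2.imwrite('pics/'+fn+'.png',c['pixels']); return c
def foc(c): return c['pixels'].shape[0]/2/np.tan(np.radians(float(c['vertical_fov']))/2)
def ray(c,u,v,z,T=None):
    T=np.array(c['T']) if T is None else T
    d=T[:3,:3]@np.array([(u-c['cx'])/foc(c),(v-c['cy'])/foc(c),1]); o=T[:3,3]
    return o+d*(z-o[2])/d[2]
def proj(c,p,T=None):
    T=np.array(c['T']) if T is None else T
    q=T[:3,:3].T@(np.array(p)-T[:3,3]); return foc(c)*q[0]/q[2]+c['cx'],foc(c)*q[1]/q[2]+c['cy']
E
python3 - <<'E'
from h import *
a=snap('top','top1');b=snap('scene','scene1')
print(manip.grip_point_offset,monitor.get_state())
for c in(a,b): print(c['vertical_fov'],c['cx'],c['cy'],np.round(c['T'],3).tolist())
E
```

```text
pics
0.0187 {'t': 0.1, 'qpos': array([ 1.08442862e+00,  4.80790505e-01,  1.59682357e+00,  7.86490021e-06,
        1.06511577e+00, -4.66245824e-02]), 'qd': array([ 0.0003268 , -0.00168733, -0.00139566,  0.00140976,  0.00181756,
       -0.00106476]), 'joint_efforts': array([ 8.88658433e-04, -9.52254510e+01, -4.31042075e+01, -1.92661059e-04,
        5.12832426e-03,  1.59916017e-04]), 'tool_pos': array([0.27650379, 0.58778716, 0.19581799]), 'tcp_rot': array([-1.53058911e-04,  2.18106105e-01,  9.75924896e-01, -5.47617545e-04]), 'contact_force': array([-0.42902939,  1.15683708,  0.18963415]), 'ft_torque': array([-0.0616819 , -0.02253244,  0.00188031]), 'gripper_force': 0.0, 'opening': 0.08532712014957973}
44.85385265785803 251.0824862478933 193.57720106408217 [[0.028, -0.987, 0.157, 0.315], [-1.0, -0.028, 0.001, 0.02], [0.003, -0.157, -0.988, 1.472], [0.0, 0.0, 0.0, 1.0]]
57.78571506369836 254.83895856714577 200.822503446623 [[0.728, -0.262, 0.633, 0.005], [-0.685, -0.316, 0.657, -0.525], [0.028, -0.912, -0.409, 0.425], [0.0, 0.0, 0.0, 1.0]]
```

View pics/top1.png

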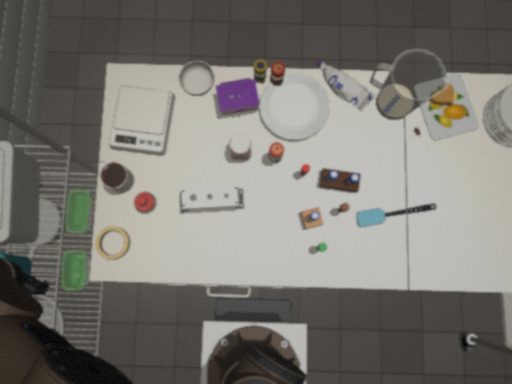

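View pics/scene1.png

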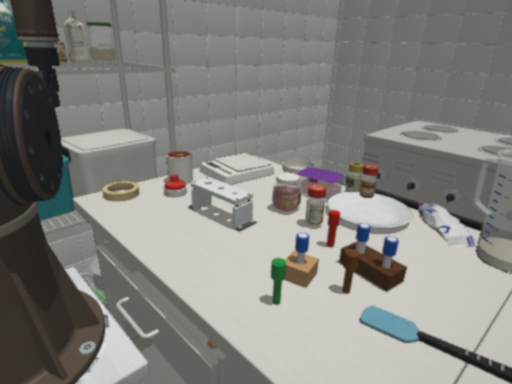

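Run:
```python
from h import *
c=dict(np.load('pics/top1.npz'))
im=c['pixels'][130:260,170:370]; cv2.imwrite('pics/crop.png',cv2.resize(im,None,fx=4,fy=4,interpolation=cv2.INTER_CUBIC))
hsv=cv2.cvtColor(c['pixels'],cv2.COLOR_BGR2HSV)
m=cv2.inRange(hsv,(105,110,60),(125,255,255)); m[:130]=0
n,l,s,ce=cv2.connectedComponentsWithStats(m)
for i in range(1,n):
    if s[i][4]>10: print(s[i],ce[i],ray(c,*ce[i],.085))
for p in[(194,197),(210,197),(223,196)]: print(ray(c,*p,.08))
```

```text
[0.52021568 0.19454772 0.08      ]
[0.52160297 0.14619284 0.08      ]
[0.52578842 0.10701215 0.08      ]
```

View pics/crop.png

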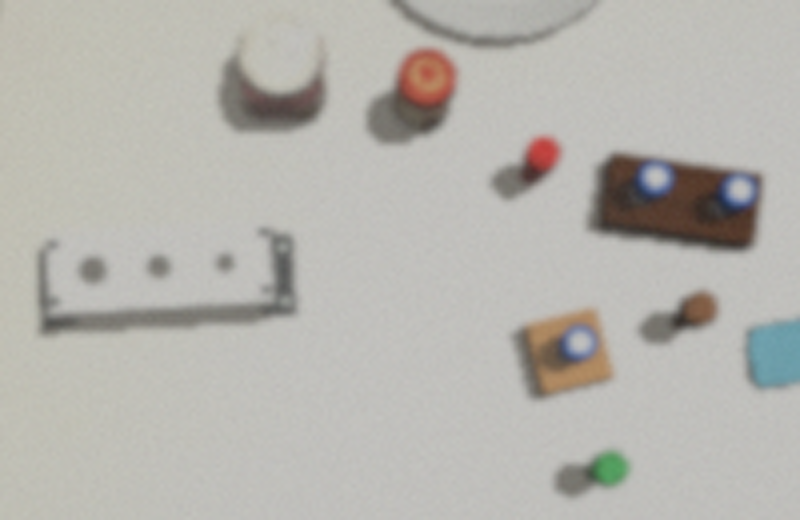

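Run:
```python
from h import *
from scipy.spatial.transform import Rotation as R
c=dict(np.load('pics/top1.npz'))
for n,p,z in[('wide',(92,270),.08),('mid',(159,267),.08),('nar',(225,263),.08),('cap',(579,343),.094),('brown',(700,308),.09),('green',(610,468),.09),('red',(543,155),.09),('rackL',(655,180),.094),('cin',(427,77),.106)]:
    print(n,ray(c,170+(p[0]-1.5)/4,130+(p[1]-1.5)/4,z).round(4))
s=monitor.get_state();q=s['tcp_rot'];print(R.from_quat([*q[1:],q[0]]).as_matrix().round(3))
w=camera('wrist');print(w['tool_from_camera'],w['vertical_fov'],w['cx'],w['cy'])
```

```text
wide [0.5197 0.1987 0.08  ]
mid [0.5235 0.1482 0.08  ]
nar [0.528  0.0984 0.08  ]
cap [ 0.4731 -0.168   0.094 ]
brown [ 0.5025 -0.259   0.09  ]
green [ 0.3814 -0.1921  0.09  ]
red [ 0.6162 -0.1402  0.09  ]
rackL [ 0.5985 -0.2245  0.094 ]
cin [ 0.6703 -0.0502  0.106 ]
[[-0.905  0.426 -0.001]
 [ 0.426  0.905 -0.001]
 [ 0.    -0.001 -1.   ]]
[[ 8.33383342e-05 -9.58685722e-01 -2.84467361e-01  7.24569501e-02]
 [ 9.99999965e-01  8.13777119e-06  2.65537551e-04 -8.00481605e-04]
 [-2.52252128e-04 -2.84467373e-01  9.58685689e-01 -1.76145958e-01]
 [ 0.00000000e+00  0.00000000e+00  0.00000000e+00  1.00000000e+00]] 60.78103400815791 259.4413562650316 189.24364483495992
```

apply_moves([
  [0.7, [-3.14, -2.61, 0], [0, 0, 6.48]],
  [0.7, [-3.41, -2.23, 0], [0, 0, 6.48]],
  [0.7, [-3.64, -1.83, 0], [0, 0, 6.48]],
  [0.7, [-3.83, -1.42, 0], [0, 0, 6.48]],
  [0.7, [-3.96, -0.97, 0], [0, 0, 6.48]],
  [0.7, [-4.05, -0.52, 0], [0, 0, 6.48]],
  [0.7, [-4.08, -0.06, 0], [0, 0, 6.48]],
  [0.7, [-4.06, 0.41, 0], [0, 0, 6.48]],
  [0.7, [-3.99, 0.86, 0], [0, 0, 6.48]],
  [0.7, [-3.87, 1.3, 0], [0, 0, 6.48]],
])

```text
t: 0.98
tool_pos: [0.4502, 0.2168, 0.1965]
tcp_rot: [0.0, 0.709, 0.705, 0.0]
contact_force: [0.4, 1.5, 0.1]
opening: 0.0596
gripper_force: 0.0
```

apply_moves([
  [0.7, [-3.68, 0.23, 0], [0, 0, 0]],
  [0.7, [-3.68, 0.23, 0], [0, 0, 0]],
  [0.7, [-3.68, 0.23, 0], [0, 0, 0]],
  [0.7, [-3.68, 0.23, 0], [0, 0, 0]],
  [0.7, [-3.68, 0.23, 0], [0, 0, 0]],
  [0.7, [-3.68, 0.23, 0], [0, 0, 0]],
  [0.7, [-3.68, 0.23, 0], [0, 0, 0]],
  [0.7, [-3.68, 0.23, 0], [0, 0, 0]],
  [0.7, [-3.68, 0.23, 0], [0, 0, 0]],
  [0.7, [0, 0, 0], [0, 0, 0]],
])

```text
t: 1.82
tool_pos: [0.4711, -0.118, 0.1965]
tcp_rot: [0.001, 0.708, 0.706, -0.0]
contact_force: [0.3, 1.0, 0.4]
opening: 0.0597
gripper_force: 0.0
```

```bash
cat >> h.py <<'E'
from scipy.spatial.transform import Rotation as R
def wsnap(fn):
    s=monitor.get_state();q=s['tcp_rot'];T=np.eye(4);T[:3,:3]=R.from_quat([*q[1:],q[0]]).as_matrix();T[:3,3]=s['tool_pos']
    c=camera('wrist'); c['T']=T@np.array(c['tool_from_camera']); np.savez('pics/'+fn+'.npz',**{k:np.array(v) for k,v in c.items()}); cv2.imwrite('pics/'+fn+'.png',c['pixels']); return s,c
E
python3 - <<'E'
from h import *
s,c=wsnap('w1');print(s['tool_pos'],s['tcp_rot'],proj(c,[.4731,-.168,.094]))
E
```

```text
[ 0.47113086 -0.11796383  0.19649933] [ 9.56371637e-04  7.08252352e-01  7.05958669e-01 -2.22663338e-04] (np.float64(262.0454205246343), np.float64(229.71508183184451))
```

View pics/w1.png

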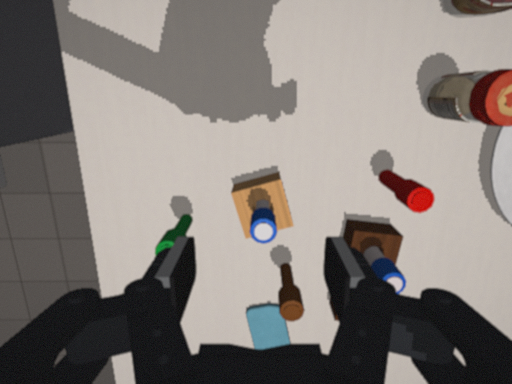

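apply_moves([
  [0.7, [-2.55, 0.12, 0], [0, 0, 0]],
  [0.7, [-2.5, 0.12, 0], [0, 0, 0]],
  [0.7, [0, 0, 2.5], [0, 0, 0]],
  [0.7, [0, 0, 3.0], [0, 0, 0]],
  [0.7, [0, 0, 3.0], [0, 0, 0]],
  [0.7, [0, 0, 2.5], [0, 0, 0]],
  [0.7, [0, 0, 1.5], [0, 0, 0]],
  [0.7, [0, 0, 0.65], [0, 0, 0]],
  [0.7, [0, 0, 0], [0, 0, 0]],
  [0.7, [0, 0, 0], [0, 0, 0]],
], squeeze=40)

```text
t: 2.7
tool_pos: [0.4732, -0.1626, 0.0653]
tcp_rot: [-0.0, 0.707, 0.707, -0.0]
contact_force: [0.3, 0.5, 1.1]
opening: 0.0598
gripper_force: 0.0
```

Run:
```python
from h import *
s,c=wsnap('w2');print(s['tool_pos'],s['contact_force'])
```

```text
[ 0.47315931 -0.16261806  0.06528623] [0.29289024 0.50862313 1.13200185]
```

View pics/w2.png

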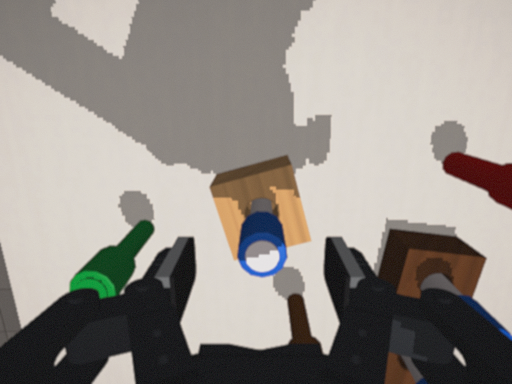

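Run:
```python
from h import *
c=dict(np.load('pics/w2.npz'))
print(ray(c,262.5,255,.094),proj(c,[.4735,-.1685,.094]))
```

```text
[ 0.47427454 -0.1689126   0.094     ] (np.float64(260.9507832402291), np.float64(254.2537138984253))
```

apply_moves([
  [0.7, [-0.3, 0.05, 0], [0, 0, 0]],
  [0.7, [-0.32, 0.05, 0], [0, 0, 0]],
  [0.7, [0, 0, 0], [0, 0, 0]],
  [0, [0, 0, 0], [0, 0, 0]],
  [0, [0, 0, 0], [0, 0, 0]],
  [0, [0, 0, 0], [0, 0, 0]],
  [0, [0, 0, 0], [0, 0, 0]],
  [0, [0, 0, 0], [0, 0, 0]],
  [0, [0, 0, 0], [0, 0, 0]],
  [0, [0, 0, 0], [0, 0, 0]],
], squeeze=40)

```text
t: 3.58
tool_pos: [0.4739, -0.1692, 0.0649]
tcp_rot: [-0.0, 0.707, 0.707, -0.0]
contact_force: [-0.3, 0.1, -0.1]
opening: 0.0004
gripper_force: 0.0
```

Run:
```python
from h import *
s,c=wsnap('w3');print(s['tool_pos'],s['opening'],proj(c,s['tool_pos']))
b=snap('scene','s3')
im=np.hstack([c['pixels'][130:384,130:380],b['pixels'][180:300,220:338].repeat(2,0).repeat(2,1)[:240].copy() if 0 else cv2.resize(b['pixels'][180:310,220:420],(390,254))]);cv2.imwrite('pics/m3.png',im)
```

```text
[ 0.47392671 -0.16919278  0.06486407] 0.00041759813396963745 (np.float64(260.15137862078444), np.float64(221.50373844869645))
```

View pics/m3.png

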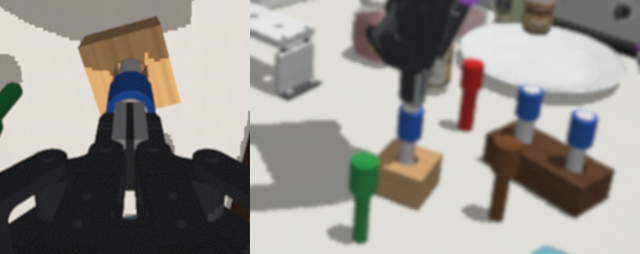

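```bash
python3 - <<'E'
from h import *
c=dict(np.load('pics/w3.npz'))
T=c['T'];print(T.round(3))
for v in(240,245,250):
    d=T[:3,:3]@np.array([(260-c['cx'])/foc(c),(v-c['cy'])/foc(c),1]);o=T[:3,3];print(v,o+d*(-.169-o[1])/d[1])
s=dict(np.load('pics/s3.npz'))
for p in[[.474,-.169,.065],[.474,-.169,.094],[.474,-.169,.105],[.474,-.169,.062],[.474,-.169,.006]]: print(p,proj(c,p),proj(s,p))
E
python3 - <<'E'
import cv2
b=cv2.imread('pics/s3.png')[200:300,255:355]
c=cv2.imread('pics/w3.png')[160:260,210:310]
import numpy as np
cv2.imwrite('pics/m4.png',cv2.resize(np.hstack([b,c]),(800,400),interpolation=cv2.INTER_CUBIC))
E
```

```text
[[ 1.     0.     0.     0.473]
 [ 0.    -0.959 -0.284 -0.098]
 [ 0.     0.284 -0.959  0.241]
 [ 0.     0.     0.     1.   ]]
240 [ 0.47379213 -0.169       0.08997786]
245 [ 0.47378159 -0.169       0.09561416]
250 [ 0.47377172 -0.169       0.10089321]
[0.474, -0.169, 0.065] (np.float64(260.27909077630216), np.float64(221.28213783050728)) (np.float64(300.11591324496425), np.float64(248.73520340597136))
[0.474, -0.169, 0.094] (np.float64(260.437288665682), np.float64(243.53383215751433)) (np.float64(301.34126096723486), np.float64(235.77903381752662))
[0.474, -0.169, 0.105] (np.float64(260.5125648195308), np.float64(254.12197572961293)) (np.float64(301.81754687175004), np.float64(230.74304212363464))
[0.474, -0.169, 0.062] (np.float64(260.26534148846184), np.float64(219.34819957483705)) (np.float64(299.99159697779373), np.float64(250.04965693682624))
[0.474, -0.169, 0.006] (np.float64(260.0677956837972), np.float64(191.56193214603007)) (np.float64(297.75082180977483), np.float64(273.7424117024942))
```

View pics/m4.png

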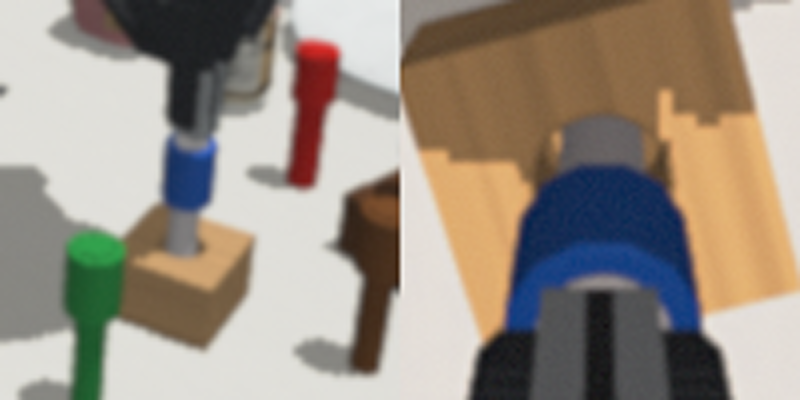

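apply_moves([
  [0.7, [0, 0, 0], [0, 0, 0]],
  [0.7, [0, 0, 0], [0, 0, 0]],
  [0.7, [0, 0, 0], [0, 0, 0]],
  [0.7, [0, 0, 0], [0, 0, 0]],
  [0.7, [0, 0, 0], [0, 0, 0]],
  [0.7, [0, 0, 0.6], [0, 0, 0]],
  [0.7, [0, 0, 0.7], [0, 0, 0]],
  [0.7, [0, 0, 0.7], [0, 0, 0]],
  [0.7, [0, 0, 0.5], [0, 0, 0]],
  [0.7, [0, 0, 0], [0, 0, 0]],
])

```text
t: 4.52
tool_pos: [0.4731, -0.1689, 0.0385]
tcp_rot: [-0.001, 0.707, 0.707, -0.0]
contact_force: [-0.5, 0.9, -0.8]
opening: 0.0596
gripper_force: 0.0
```

apply_moves([
  [0, [0, 0, 0], [0, 0, 0]],
  [0, [0, 0, 0], [0, 0, 0]],
  [0, [0, 0, 0], [0, 0, 0]],
  [0, [0, 0, 0], [0, 0, 0]],
  [0, [0, 0, 0], [0, 0, 0]],
  [0, [0, 0, 0], [0, 0, 0]],
  [0, [0, 0, 0], [0, 0, 0]],
], squeeze=40)

```text
t: 5.1
tool_pos: [0.4742, -0.1693, 0.0402]
tcp_rot: [0.0, 0.707, 0.707, 0.0]
contact_force: [-0.5, 0.5, 6.8]
opening: 0.0244
gripper_force: 39.4
```

Run:
```python
from h import *
s,c=wsnap('w4');print(s['tool_pos'],s['opening'],s['contact_force'],s['gripper_force'])
b=snap('scene','s4')
cv2.imwrite('pics/m5.png',cv2.resize(np.hstack([b['pixels'][200:300,255:355],c['pixels'][140:240,210:310]]),(800,400),interpolation=cv2.INTER_CUBIC))
```

```text
[ 0.47417835 -0.16933673  0.04019503] 0.024393639892445626 [-0.46744646  0.4649304   6.80544527] 39.36584830284119
```

View pics/m5.png

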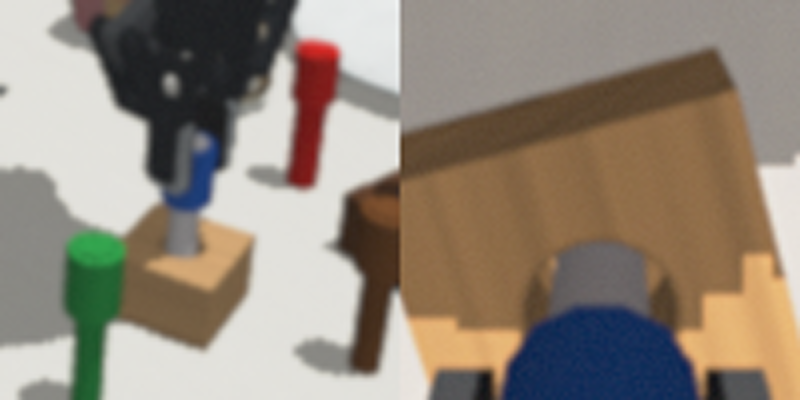

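apply_moves([
  [0, [0, 0, -1.5], [0, 0, 0]],
  [0, [0, 0, -3], [0, 0, 0]],
  [0, [0, 0, -3], [0, 0, 0]],
  [0, [0, 0, -2.5], [0, 0, 0]],
  [0, [1.5, 0.3, 0], [0, 0, 0]],
  [0, [3, 0.4, 0], [0, 0, 0]],
  [0, [3.5, 0.5, 0], [0, 0, 0]],
  [0, [3.5, 0.5, 0], [0, 0, 0]],
  [0, [3.5, 0.5, 0], [0, 0, 0]],
  [0, [3.5, 0.5, 0], [0, 0, 0]],
])

```text
t: 6.03
tool_pos: [0.5008, 0.0174, 0.14]
tcp_rot: [0.0, 0.707, 0.707, 0.0]
contact_force: [2.1, -0.1, -0.0]
opening: 0.0244
gripper_force: 39.4
```

apply_moves([
  [0, [3.5, 0.5, 0], [0, 0, 0]],
  [0, [3.5, 0.5, 0], [0, 0, 0]],
  [0, [3.5, 0.5, 0], [0, 0, 0]],
  [0, [2.5, 0.4, 0], [0, 0, 0]],
  [0, [1.3, 0.2, 0], [0, 0, 0]],
  [0, [0.5, 0, 0], [0, 0, 0]],
  [0, [0, 0, 0], [0, 0, 0]],
  [0, [0, 0, 0], [0, 0, 0]],
])

```text
t: 6.7
tool_pos: [0.5215, 0.1629, 0.1397]
tcp_rot: [-0.0, 0.707, 0.707, -0.0]
contact_force: [-0.9, 0.1, -0.9]
opening: 0.0246
gripper_force: 39.4
```

Run:
```python
from h import *
s,c=wsnap('w5');print(s['tool_pos'],s['tcp_rot'],s['opening'],s['contact_force'],s['gripper_force'])
for p in[(.5197,.1987,.08),(.5235,.1482,.08)]:print(proj(c,p))
```

```text
[0.52151898 0.16288819 0.13971913] [-6.56822777e-05  7.07068072e-01  7.07145385e-01 -3.77791263e-04] 0.024572386830981417 [-0.89487206  0.05475428 -0.9055344 ] 39.38873648643494
(np.float64(257.52606714903294), np.float64(143.97341381011842))
(np.float64(262.5859295490238), np.float64(209.79607397316505))
```

View pics/w5.png

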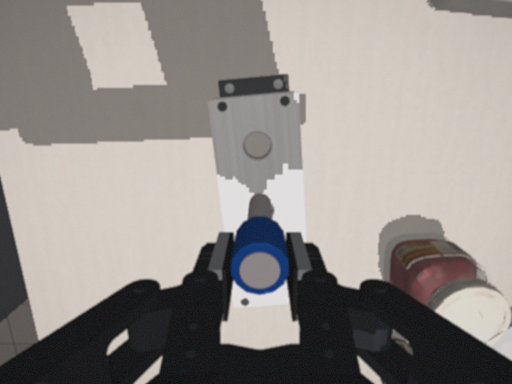

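Run:
```python
from h import *
c=dict(np.load('pics/w5.npz'));P=np.array([.5215,.1629,.1397]);im=c['pixels']
print(ray(c,257.5,145,.08),'captop pred',proj(c,P+[0,0,.0538]),'seen->',ray(c,260.5,270,.1935))
hsv=cv2.cvtColor(im,cv2.COLOR_BGR2HSV)
# white disc of cap top within blue ring
g=cv2.cvtColor(im,cv2.COLOR_BGR2GRAY)
blue=cv2.inRange(hsv,(105,120,40),(130,255,255));cnt=max(cv2.findContours(blue,0,1)[0],key=cv2.contourArea);print('blue bbox',cv2.boundingRect(cnt))
for h in(.0538,.0218):
  for dx,dy in((-.013,0),(.013,0),(0,-.013),(0,.013)): print(h,dx,dy,np.round(proj(c,P+[dx,dy,h]),1))
for r in range(190,216,3): print(r,g[r,240:282].tolist())
print('col260',g[183:222,260].tolist()); print('foot ctr',proj(c,P-[0,0,.0342]),'edge7.5',proj(c,P+[0,.0075,-.0342]),proj(c,P+[.0075,0,-.0342]))
d=cv2.inRange(g,0,112)[125:165,240:276]
print(g[145,236:280].tolist(),g[125:165,257].tolist())
```

```text
[0.51968007 0.19795685 0.08      ] captop pred (np.float64(260.32777048561326), np.float64(269.9483408834701)) seen-> [0.52157246 0.16287557 0.1935    ]
blue bbox (230, 217, 60, 77)
0.0538 -0.013 0 [229.4 269.9]
0.0538 0.013 0 [291.2 270. ]
0.0538 0 -0.013 [260.3 296.7]
0.0538 0 0.013 [260.4 241.7]
0.0218 -0.013 0 [234.9 237.5]
0.0218 0.013 0 [285.5 237.5]
0.0218 0 -0.013 [260.2 260.2]
0.0218 0 0.013 [260.2 213.8]
190 [222, 222, 223, 223, 223, 223, 224, 224, 213, 167, 140, 141, 142, 142, 144, 145, 145, 146, 143, 142, 143, 142, 143, 168, 204, 217, 219, 222, 223, 223, 223, 222, 223, 222, 222, 222, 222, 223, 222, 223, 222, 223]
193 [221, 223, 222, 222, 223, 223, 223, 222, 222, 218, 217, 219, 219, 199, 164, 135, 126, 119, 116, 113, 113, 127, 155, 181, 202, 216, 222, 223, 223, 224, 222, 222, 223, 223, 222, 222, 222, 223, 222, 223, 223, 222]
196 [223, 222, 223, 223, 222, 223, 222, 224, 224, 224, 221, 201, 160, 117, 90, 86, 86, 86, 88, 89, 88, 90, 89, 87, 88, 92, 109, 152, 197, 223, 223, 222, 222, 223, 222, 223, 222, 222, 222, 223, 221, 222]
199 [222, 223, 221, 222, 222, 223, 222, 224, 225,
[... 1223 characters left out ...]
90, 89, 89, 89, 91, 92, 89, 91, 91, 89, 82, 65, 45, 40, 35, 38, 35]
foot ctr (np.float64(260.03424588277676), np.float64(202.36613410011276)) edge7.5 (np.float64(260.04215228421253), np.float64(191.78991258310754)) (np.float64(271.09218917047673), np.float64(202.36934411796835))
[144, 144, 146, 148, 147, 144, 133, 115, 111, 125, 128, 129, 132, 130, 130, 129, 132, 131, 128, 130, 131, 129, 129, 130, 129, 131, 130, 130, 129, 129, 131, 131, 128, 122, 111, 119, 132, 145, 147, 147, 146, 145, 145, 145] [147, 148, 147, 148, 145, 140, 126, 121, 128, 130, 131, 131, 128, 131, 130, 130, 131, 131, 130, 131, 129, 130, 129, 131, 129, 129, 131, 130, 130, 131, 129, 119, 100, 99, 115, 132, 142, 144, 144, 143]
```

apply_moves([
  [0, [1.2, -0.11, 0], [0, 0, 0]],
  [0, [1.5, -0.1, 0], [0, 0, 0]],
  [0, [0.83, 0, 0], [0, 0, 0]],
  [0, [0, 0, 0], [0, 0, 0]],
  [0, [0, 0, 0], [0, 0, 0]],
])

```text
t: 7.17
tool_pos: [0.5198, 0.199, 0.1399]
tcp_rot: [0.0, 0.707, 0.707, -0.0]
contact_force: [-0.4, 0.1, -0.1]
opening: 0.0244
gripper_force: 39.4
```

apply_moves([
  [0, [-0.06, -0.03, 1.0], [0, 0, 0]],
  [0, [0, 0, 1.3], [0, 0, 0]],
  [0, [0, 0, 1.2], [0, 0, 0]],
  [0, [0, 0, 1.2], [0, 0, 0]],
  [0, [0, 0, 1.0], [0, 0, 0]],
  [0, [0, 0, 0.8], [0, 0, 0]],
  [0, [0, 0, 0.7], [0, 0, 0]],
  [0, [0, 0, 0.5], [0, 0, 0]],
  [0, [0, 0, 0], [0, 0, 0]],
  [0, [0, 0, 0], [0, 0, 0]],
])

```text
t: 8.0
tool_pos: [0.5196, 0.1984, 0.0629]
tcp_rot: [-0.0, 0.707, 0.707, -0.0]
contact_force: [-0.7, -0.1, -0.8]
opening: 0.0241
gripper_force: 39.4
```

apply_moves([
  [0, [0, 0, 0.2], [0, 0, 0]],
  [0, [0, 0, 0.2], [0, 0, 0]],
  [0, [0, 0, 0.1], [0, 0, 0]],
  [0, [0, 0, 0.1], [0, 0, 0]],
  [0, [0, 0, 0], [0, 0, 0]],
  [0, [0, 0, 0], [0, 0, 0]],
])

```text
t: 8.5
tool_pos: [0.5197, 0.1986, 0.0571]
tcp_rot: [0.0, 0.707, 0.707, 0.0]
contact_force: [-0.1, 0.1, 4.0]
opening: 0.0245
gripper_force: 39.7
```

apply_moves([
  [0, [0, 0, -1.0], [0, 0, 0]],
  [0, [0, 0, -2.0], [0, 0, 0]],
  [0, [0, 0, -2.5], [0, 0, 0]],
  [0, [0, 0, -1.5], [0, 0, 0]],
  [0, [0, 0, 0], [0, 0, 0]],
  [0, [-1.4, 0.13, 0], [0, 0, 0]],
  [0, [-2.0, 0.13, 0], [0, 0, 0]],
  [0, [-1.6, 0.12, 0], [0, 0, 0]],
  [0, [0, 0, 0], [0, 0, 0]],
  [0, [0, 0, 0], [0, 0, 0]],
])

```text
t: 9.33
tool_pos: [0.5228, 0.1473, 0.1263]
tcp_rot: [-0.0, 0.708, 0.707, -0.001]
contact_force: [0.6, 0.6, -0.6]
opening: 0.0245
gripper_force: 39.4
```

Run:
```python
from h import *
s,c=wsnap('w6');P=s['tool_pos'];print(P,s['contact_force'])
g=cv2.cvtColor(c['pixels'],cv2.COLOR_BGR2GRAY)
print('wide pred',proj(c,[.5195,.1983,.08]),'mid',proj(c,[.5235,.1483,.08]),'foot',proj(c,P-[0,0,.0342]),proj(c,P+[0,.006,-.0342]))
u,v=map(int,proj(c,[.5195,.1983,.08]))
print(v,g[v,u-22:u+23].tolist(),u,g[v-22:v+23,u].tolist())
u,v=map(int,proj(c,P-[0,0,.0342]))
for r in range(v-14,v+12,3):print(r,u-20,g[r,u-20:u+21].tolist())
```

```text
[0.52284769 0.14733496 0.12634308] [ 0.62318884  0.55607028 -0.60239991]
wide pred (np.float64(254.99738927427185), np.float64(124.43655311210826)) mid (np.float64(260.9872943731855), np.float64(195.61370321468186)) foot (np.float64(260.09000073722615), np.float64(202.39754771852787)) (np.float64(260.08122220282917), np.float64(193.9522859993288))
124 [145, 147, 146, 148, 150, 149, 141, 122, 109, 112, 124, 130, 129, 130, 130, 130, 132, 129, 131, 131, 131, 130, 130, 131, 129, 130, 128, 130, 131, 127, 130, 130, 130, 131, 131, 130, 124, 116, 120, 136, 147, 150, 149, 148, 144] 254 [150, 149, 148, 149, 147, 150, 147, 137, 121, 121, 128, 129, 131, 130, 129, 130, 130, 132, 132, 130, 130, 129, 130, 130, 130, 130, 131, 130, 130, 128, 127, 129, 130, 128, 130, 128, 117, 103, 106, 124, 139, 145, 145, 146, 146]
188 240 [143, 145, 146, 144, 144, 142, 140, 143, 140, 144, 141, 137, 130, 126, 126, 131, 129, 132, 131, 132, 129, 129, 128, 128, 129, 130, 129, 130, 131, 149, 175, 198, 214, 218, 218, 217, 218, 222, 222, 223, 223]
191 240 [202, 165, 147, 150, 151, 152, 150, 150, 147, 137, 129, 125, 130, 12
[... 807 characters left out ...]
4, 88, 88, 88, 87, 89, 90, 90, 88, 91, 91, 90, 90, 88, 88, 88, 89, 122, 175, 212, 223, 222, 223, 223, 222, 223, 223, 222]
206 240 [223, 222, 222, 222, 222, 223, 224, 220, 183, 120, 82, 81, 81, 87, 84, 87, 89, 90, 87, 90, 92, 89, 91, 92, 91, 89, 89, 90, 87, 88, 121, 178, 218, 224, 223, 221, 220, 221, 224, 222, 223]
209 240 [223, 223, 222, 222, 223, 223, 225, 208, 153, 95, 81, 82, 83, 86, 84, 89, 89, 87, 89, 90, 91, 89, 91, 93, 89, 88, 89, 92, 87, 86, 106, 162, 215, 225, 223, 222, 221, 222, 223, 222, 223]
212 240 [223, 222, 221, 222, 223, 224, 225, 205, 142, 84, 80, 83, 83, 86, 88, 87, 91, 87, 88, 89, 90, 90, 93, 91, 91, 89, 89, 89, 87, 88, 94, 149, 210, 225, 223, 223, 222, 222, 223, 222, 222]
```

apply_moves([
  [0, [0.07, 0.06, 0.2], [0, 0, 0]],
  [0, [0, 0, 0.4], [0, 0, 0]],
  [0, [0, 0, 0.3], [0, 0, 0]],
  [0, [0, 0, 0.25], [0, 0, 0]],
  [0, [0, 0, 0.2], [0, 0, 0]],
  [0, [0, 0, 0.1], [0, 0, 0]],
  [0, [0, 0, 0], [0, 0, 0]],
])

```text
t: 9.97
tool_pos: [0.5237, 0.1492, 0.1121]
tcp_rot: [-0.0, 0.707, 0.707, -0.0]
contact_force: [-0.0, -1.2, -0.4]
opening: 0.0248
gripper_force: 39.4
```

apply_moves([
  [0, [-0.09, -0.03, 0], [0, 0, 0]],
  [0, [0, 0, 0.2], [0, 0, 0]],
  [0, [0, 0, 0.2], [0, 0, 0]],
  [0, [0, 0, 0.3], [0, 0, 0]],
  [0, [0, 0, 0.3], [0, 0, 0]],
  [0, [0, 0, 0], [0, 0, 0]],
])

```text
t: 10.47
tool_pos: [0.5232, 0.1482, 0.1017]
tcp_rot: [-0.0, 0.707, 0.707, -0.0]
contact_force: [-0.7, 0.5, -0.7]
opening: 0.0246
gripper_force: 39.4
```

It is going in freely (foot 12 mm below the top). Continue down.

apply_moves([
  [0, [0, 0, 0.4], [0, 0, 0]],
  [0, [0, 0, 0.5], [0, 0, 0]],
  [0, [0, 0, 0.6], [0, 0, 0]],
  [0, [0, 0, 0.6], [0, 0, 0]],
  [0, [0, 0, 0.6], [0, 0, 0]],
  [0, [0, 0, 0.5], [0, 0, 0]],
  [0, [0, 0, 0.4], [0, 0, 0]],
  [0, [0, 0, 0.3], [0, 0, 0]],
  [0, [0, 0, 0], [0, 0, 0]],
  [0, [0, 0, 0], [0, 0, 0]],
])

```text
t: 11.3
tool_pos: [0.5236, 0.1483, 0.0633]
tcp_rot: [-0.0, 0.707, 0.707, -0.0]
contact_force: [0.7, 0.3, -0.4]
opening: 0.0246
gripper_force: 39.4
```

apply_moves([
  [0, [0, 0, 0.2], [0, 0, 0]],
  [0, [0, 0, 0.2], [0, 0, 0]],
  [0, [0, 0, 0.1], [0, 0, 0]],
  [0, [0, 0, 0.1], [0, 0, 0]],
  [0, [0, 0, 0], [0, 0, 0]],
  [0, [0, 0, 0], [0, 0, 0]],
])

```text
t: 11.8
tool_pos: [0.5237, 0.1483, 0.0575]
tcp_rot: [0.0, 0.707, 0.707, 0.0]
contact_force: [0.0, -0.1, 3.3]
opening: 0.0245
gripper_force: 39.6
```

apply_moves([
  [0, [0, 0, -1.0], [0, 0, 0]],
  [0, [0, 0, -2.0], [0, 0, 0]],
  [0, [0, 0, -2.5], [0, 0, 0]],
  [0, [0, 0, -1.5], [0, 0, 0]],
  [0, [0, 0, 0], [0, 0, 0]],
  [0, [-1.4, 0.14, 0], [0, 0, 0]],
  [0, [-2.0, 0.14, 0], [0, 0, 0]],
  [0, [-1.6, 0.12, 0], [0, 0, 0]],
  [0, [0, 0, 0], [0, 0, 0]],
  [0, [0, 0, 0], [0, 0, 0]],
])

```text
t: 12.63
tool_pos: [0.5274, 0.0977, 0.1273]
tcp_rot: [-0.0, 0.708, 0.707, -0.0]
contact_force: [0.4, 0.4, 0.0]
opening: 0.0242
gripper_force: 39.9
```

apply_moves([
  [0, [0, 0, 0.3], [0, 0, 0]],
  [0, [0, 0, 0.4], [0, 0, 0]],
  [0, [0, 0, 0.1], [0, 0, 0]],
  [0, [0, 0, 0], [0, 0, 0]],
  [0, [0, 0, 0], [0, 0, 0]],
])

```text
t: 13.05
tool_pos: [0.5274, 0.0986, 0.1192]
tcp_rot: [-0.0, 0.707, 0.707, -0.0]
contact_force: [-0.6, -1.3, -0.2]
opening: 0.0243
gripper_force: 39.9
```

apply_moves([
  [0, [0, 0, 0.2], [0, 0, 0]],
  [0, [0, 0, 0.2], [0, 0, 0]],
  [0, [0, 0, 0.1], [0, 0, 0]],
  [0, [0, 0, 0.1], [0, 0, 0]],
  [0, [0, 0, 0.1], [0, 0, 0]],
  [0, [0, 0, 0], [0, 0, 0]],
  [0, [0, 0, 0], [0, 0, 0]],
])

```text
t: 13.63
tool_pos: [0.5277, 0.0983, 0.1126]
tcp_rot: [0.0, 0.707, 0.707, 0.0]
contact_force: [-0.9, 0.2, 6.5]
opening: 0.0246
gripper_force: 40.5
```

apply_moves([
  [0, [0, 0, -0.6], [0, 0, 0]],
  [0, [0, 0, -0.8], [0, 0, 0]],
  [0, [0, 0, 0], [0, 0, 0]],
  [0, [1.4, -0.14, 0], [0, 0, 0]],
  [0, [2.0, -0.14, 0], [0, 0, 0]],
  [0, [1.6, -0.12, 0], [0, 0, 0]],
  [0, [0, 0, 0], [0, 0, 0]],
  [0, [0, 0, 0], [0, 0, 0]],
  [0, [0, 0, 0], [0, 0, 0]],
])

```text
t: 14.38
tool_pos: [0.5236, 0.148, 0.1265]
tcp_rot: [0.0, 0.707, 0.707, -0.0]
contact_force: [0.3, -0.1, 0.2]
opening: 0.0246
gripper_force: 40.0
```

Run:
```python
from h import *
s=monitor.get_state();print(s['tool_pos'],s['contact_force'])
```

```text
[0.52362166 0.14800883 0.1264741 ] [ 0.34051137 -0.08574862  0.22068449]
```

apply_moves([
  [0, [0, 0, 0.3], [0, 0, 0]],
  [0, [0, 0, 0.4], [0, 0, 0]],
  [0, [0, 0, 0.3], [0, 0, 0]],
  [0, [0, 0, 0.25], [0, 0, 0]],
  [0, [0, 0, 0.25], [0, 0, 0]],
  [0, [0, 0, 0.3], [0, 0, 0]],
  [0, [0, 0, 0.4], [0, 0, 0]],
  [0, [0, 0, 0], [0, 0, 0]],
])

```text
t: 15.05
tool_pos: [0.5232, 0.1482, 0.1036]
tcp_rot: [-0.0, 0.707, 0.707, -0.0]
contact_force: [0.0, 0.6, 0.0]
opening: 0.0243
gripper_force: 40.0
```

apply_moves([
  [0, [0, 0, 0.4], [0, 0, 0]],
  [0, [0, 0, 0.5], [0, 0, 0]],
  [0, [0, 0, 0.6], [0, 0, 0]],
  [0, [0, 0, 0.6], [0, 0, 0]],
  [0, [0, 0, 0.6], [0, 0, 0]],
  [0, [0, 0, 0.6], [0, 0, 0]],
  [0, [0, 0, 0.4], [0, 0, 0]],
  [0, [0, 0, 0.3], [0, 0, 0]],
  [0, [0, 0, 0], [0, 0, 0]],
  [0, [0, 0, 0], [0, 0, 0]],
])

```text
t: 15.88
tool_pos: [0.5236, 0.1482, 0.0643]
tcp_rot: [-0.0, 0.707, 0.707, -0.0]
contact_force: [-0.1, 0.5, -0.0]
opening: 0.0244
gripper_force: 40.0
```

apply_moves([
  [0, [0, 0, 0.2], [0, 0, 0]],
  [0, [0, 0, 0.2], [0, 0, 0]],
  [0, [0, 0, 0.1], [0, 0, 0]],
  [0, [0, 0, 0.1], [0, 0, 0]],
  [0, [0, 0, 0], [0, 0, 0]],
  [0, [0, 0, 0], [0, 0, 0]],
])

```text
t: 16.38
tool_pos: [0.5237, 0.1482, 0.0584]
tcp_rot: [0.0, 0.707, 0.707, 0.0]
contact_force: [0.7, -0.3, -0.1]
opening: 0.0242
gripper_force: 40.0
```

apply_moves([
  [0, [0, 0, 0.1], [0, 0, 0]],
  [0, [0, 0, 0], [0, 0, 0]],
  [0, [0, 0, 0], [0, 0, 0]],
])

```text
t: 16.63
tool_pos: [0.5237, 0.1483, 0.0575]
tcp_rot: [0.0, 0.707, 0.707, 0.0]
contact_force: [-0.4, -1.0, 3.0]
opening: 0.0245
gripper_force: 40.3
```

apply_moves([
  [0.45, [0, 0, 0], [0, 0, 0]],
  [0.6, [0, 0, 0], [0, 0, 0]],
  [0.6, [0, 0, 0], [0, 0, 0]],
  [0.6, [0, 0, 0], [0, 0, 0]],
  [0.6, [0, 0, -0.5], [0, 0, 0]],
  [0.6, [0, 0, -1.5], [0, 0, 0]],
  [0.6, [0, 0, -3], [0, 0, 0]],
  [0.6, [0, 0, -3], [0, 0, 0]],
  [0.6, [0, 0, -2], [0, 0, 0]],
  [0.6, [0, 0, 0], [0, 0, 0]],
])

```text
t: 17.47
tool_pos: [0.526, 0.1489, 0.1618]
tcp_rot: [0.002, 0.707, 0.707, 0.003]
contact_force: [1.1, 0.8, 0.8]
opening: 0.0513
gripper_force: 0.0
```

Run:
```python
from h import *
s,c=wsnap('w7');print(s['tool_pos'],s['opening'],s['contact_force'])
for z in(.112,.08): print(proj(c,[.5237,.1483,z]))
t=snap('top','top2');b=snap('scene','s7')
x=cv2.resize(c['pixels'],(400,300));y=cv2.resize(b['pixels'][160:280,180:340],(400,300));z=cv2.resize(t['pixels'][130:260,170:370],(400,260))
cv2.imwrite('pics/m7.png',np.vstack([np.hstack([x,y]),np.hstack([z,z*0])]))
```

```text
[0.52597872 0.14886147 0.16180928] 0.05126170792336826 [1.14877432 0.76906341 0.79271113]
(np.float64(256.4375778652619), np.float64(196.28372007227188))
(np.float64(256.5335622622375), np.float64(184.41543330972226))
```

View pics/m7.png

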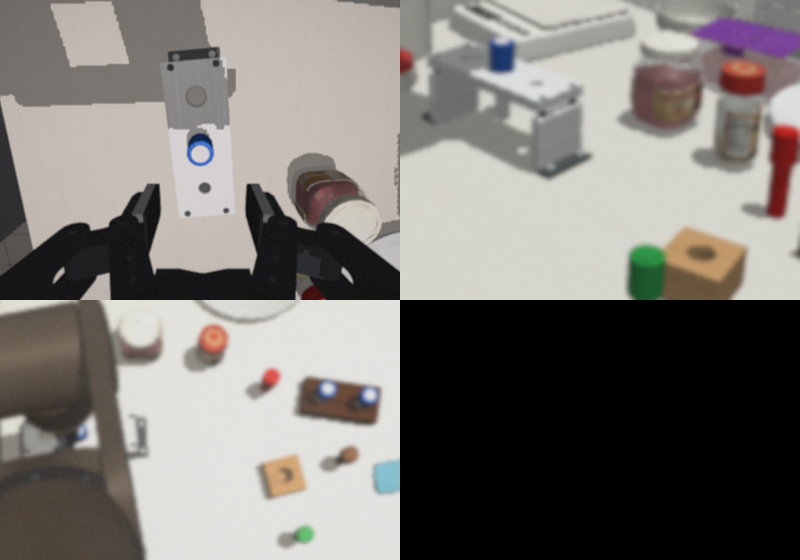

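The picture shows the blue cap at about (200,152) in the left panel, seated on the plate in the middle hole. The stand is empty and everything else is where it was.

```bash
python3 -c "
from cell import manip
print(manip.close_job())"
```

```text
the job is handed in; nothing more can be done
None
```

The dowel went fully into the wide hole and then the middle hole, and the narrow hole would not take it, so I left it standing released in the middle hole, cap down on the plate; the job is handed in.

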